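Dispense one moisture tin and set it on the balance

TASK

Take the next tin from the bottom of the tin dispenser: push the dispenser's slide all the way in by its white handle so that the bottom tin comes out on the landing, and draw the slide all the way back so that the rest of the stack drops down. Then set that tin, right way up, gently in the middle of the pan of the balance beside the dispenser; leave the other three tins in the magazine and do not disturb the flask and the timer.

Things in the scene. Friction and masses are not known exactly. Their poses are not given: they have to be found in the camera images.
- dispenser: Grey sheet-metal tin dispenser fixed to the worktop. Origin on the worktop under the tin column's axis; z up, +y the way tins come out, -y the slide side. Column: open-topped, x +-30 (top edge +-36), y +-25 mm, top 114 mm above the worktop, open slots 34 mm wide front and rear, 16 mm in the cheeks. Its front flanges end 33 mm above the worktop: only the bottom tin can pass under them, towards +y.
- magazine_floor (a point): Middle of the magazine floor, on the column's axis, 12 mm above the worktop; axes as the dispenser's.
- landing (a point): Where the tin's underside centre ends up when the slide is fully in: 72 mm in front (+y) of the column's axis, 12 mm above the worktop, on a flat tongue 44 mm wide (narrower than a tin, so fingers can pass down beside it) that runs from y = 25 to 117 mm and has a 4 mm high turned-up end.
- slide (a joint): The dispenser's slide, m: 0 drawn fully back, 0.086 fully in (moved along +y); starts at 0 to 0.01. No spring, moves with a few N, stops hard at both ends. Its bar (28 mm wide, 14.5 mm high, lower than a tin) pushes the bottom tin out; the others ride on the bar and drop to the floor when it is drawn fully back. Bed: 44 mm wide, y = -191 to -25 mm, up to z = 20 mm.
- slide_handle (a point): Centre of the slide's upright white handle near its top, 54.5 mm above the worktop; 165 mm behind (-y of) the column's axis with the slide fully back, 79 mm with it fully in. The handle is 26 mm wide (x), 10 mm thick along the slide (y), from z = 27 to 64 mm; push it from either y side or pinch its 26 mm.
- tin_1: The bottom one of four alike closed aluminium tins stacked in the magazine: round, 55 mm in diameter, 18 mm high, about 40 g, lid fixed on. Origin: centre of its underside; z up.
- tin_2: The second tin from the bottom, same shape; rests on tin_1 at the start and must end on the magazine floor.
- tin_3: The third tin from the bottom, same shape.
- tin_4: The top tin, same shape.
- weigh_balance: Flat white laboratory balance on the worktop between the dispenser and the dosing pump (not the one beyond the pump, which carries a bottle), 235 (x) x 165 (y) mm, fixed, housing 32 mm high, keys on its -x side. Origin: centre of its underside.
- pan (a point): Centre of the top face of the balance's round flat pan, 130 mm in diameter, 42 mm above the worktop.
- flask: Bystander: conical glass flask, 64 mm in diameter, 105 mm high, behind the dispenser. Origin: centre of its underside.
- kitchen_timer: Bystander: white timer lying flat, 62 x 66 x 16 mm, behind the dispenser. Origin: centre of its underside.
Things that resemble listed ones, but are neither listed nor needed, are in the scene too. What is shaped like the tin_4 but black or yellow is not meant.

How it is judged:
On the way, in this order (a step that is already met when the one before it is completed fails the run):
1. the bottom tin has been slid out of the column and stands on the landing, the others still in the magazine (y of tin_1 in the frame of dispenser between 0.058 and 0.1 m and z of tin_1 in the frame of dispenser below 0.017 m and angle between tin_1's own z axis and vertical below 0.15 rad and horizontal distance between tin_2 and magazine_floor below 0.012 m), for 0.2 s.
2. the slide is drawn back and the rest of the stack has dropped onto the magazine floor (value of joint slide below 0.008 m and z of tin_2 in the frame of magazine_floor below 0.003 m), for 0.2 s.
At the end, for the whole second after the job is handed in: tin_1 stands upright (within 0.1 rad) and at rest on the balance pan, its centre within 30 mm of the pan's centre; the slide is back within 8 mm of its rear stop; tin_2, tin_3 and tin_4 lie stacked flat on the magazine floor (within 3 to 5 mm of height), within 12 mm of the column's axis (all of step 2 and horizontal distance between tin_1 and pan below 0.03 m and z of tin_1 in the frame of pan between -0.004 and 0.004 m and angle between each of tin_1, tin_2, tin_4's own z axis and vertical below 0.1 rad and linear speed of tin_1 below 0.02 m/s and horizontal distance between each of tin_2, tin_3, tin_4 and magazine_floor below 0.012 m and z of tin_3 in the frame of magazine_floor below 0.022 m and z of tin_4 in the frame of magazine_floor below 0.041 m); the robot touches nothing.
It fails at once if tin_1 is dropped or thrown (faster than 0.7 m/s, a fall of about 25 mm, with no finger on it) (linear speed of tin_1 above 0.7 m/s and contact force between the fingers and tin_1 below 0.01 N).
It fails at once if another tin leaves the magazine (horizontal distance between any of tin_2, tin_3, tin_4 and magazine_floor above 0.03 m).
It fails at once if the flask or the timer is moved by more than 30 mm (distance of any of flask, kitchen_timer from where it was at the start of the episode above 0.03 m).
It fails at once if the flask is tipped (angle between flask's own z axis and vertical above 0.3 rad).
It also fails if it takes over 64 s, if anything falls off the work surface, if the arm or the gripper's body presses on something with over 40 N, if the wrist force passes 120 N, or if a joint passes its speed limit or range.

ROBOT

A 7-joint arm with a two-finger parallel gripper is mounted at the origin on a cart in front of the work surface, level with it; the furniture and walls round the work are solid. World frame = base frame: x ahead of the robot, y to its left, z up, the work surface at z = 0. Lengths are in m, angles in rad, forces in N, time in s.
With the tool pointing down it reaches from about 0.425 to 0.875 m from the base axis. Payload 4.7 kg.
Tool frame: the origin (TCP) lies at the very end of the fingers, on their centre line; the grasp point (between the pads) lies 19 mm behind it; x points along the fingers, z is the direction in which the jaws open and shut, and the axes are right-handed (so a half turn about x gives the same grasp; the last joint's range is limited). The gripper opens to 87 mm and grips with 3 to 60 N. Pads are 19 mm wide; open, the fingers measure 117 mm over their backs; the gripper's body (75 mm by 190 mm) begins 51 mm behind the grasp point.
Start: joints at [-1.141, 0.321, -0.07, 1.45, 0.023, 1.371, -0.057], TCP at [0.263, 0.595, 0.223] pointing down, gripper open.
Joint ranges: [-2.86, 2.86], [-0.3, 2.09], [-1.38, 1.24], [0.06, 2.45], [-1.56, 4.7], [0.09, 2.05], [-2.69, 2.69]. Speed limits (rad/s): [2.57, 2.57, 3.14, 3.14, 3.14, 3.14, 3.14].

INTERFACE

Orientations are given as a rotation vector (axis times angle).
In Python, from bench import * gives the robot as it stands.
- The arm moves only by the shell command python3 -m handwheel 'ROWS' [OPENING] [FORCE]. ROWS is JSON, a list of rows, each an object with "xyz": the shift along the world's x, y, z in cm, a list of three; "angular": the turn, a rotation vector about the world's x, y, z in degrees, a list of three. A call has 1 to 5 rows; each row shifts and turns the pose as measured when the row begins; what a row does not reach is not made up. A row lasts 1/12 s, in which the tool goes at most 41.7 mm and 7.16 degrees, less where a joint would pass 70% of its speed; a pose out of reach is approached as far as the arm can. A call with a gripper value outside its range is refused whole. OPENING is the finger opening in cm, from 0 to 8.7, set as the call begins (- or left out, the last holds). The fingers move at their own pace and stop on an object; FORCE is the grip in N (left out, the last holds). Time passes only in rows, so rows that do not move let the fingers close. It gives the time, the measured TCP pose, the force and the opening at its end, in the units of the state.
- get_state(): the state, without advancing time (a new reading comes with each control period).
- get_image(name): name is "scene" or "top" or "wrist"; returns a dict with "pixels" (420x560x3 uint8, blue, green, red), "K" (3x3 intrinsics, pixels), "dist" ([k1, k2, p1, p2, k3] as OpenCV has them; the pictures are not rectified), "cam_to_world" (4x4, takes a point from camera to world coordinates). Camera axes: x right, y down, z forward; pixel columns grow to the right and rows downward; lengths in m; the calibration is good to about 2 mm. A picture is of the moment at which its call begins. There is no depth.
- close_job(): hands the job in, once; it reports no verdict.
The state is a dict: "time": time; "joint_positions": joint angles; "qd": joint speeds; "joint_torque": joint torques, N m; "position": TCP position; "tool_rot": TCP orientation; "ft_force": force on the tool from outside, world axes, zero at the start; "torque": the same for the moment, N m; "grip_width": opening from 0.0 (shut) to 1.0 (fully open).
Only numpy, scipy, OpenCV 4.12 (cv2) and the standard library are available. Lean on these libraries where they do the work, as an engineer would, in place of code of your own. Each camera call takes 0.05 s, during which the arm holds its last target.

## Working session

There is one attempt and no reset: what is moved stays moved. The work goes in short steps, Python scripts to look and compute and a shell command to move; the robot and the scene stay as the last step left them, time stands still between calls to the robot, and variables do not carry over. Pictures are saved under pics/ and viewed, and the job is handed in when it is done.

```bash
mkdir -p pics; python3 - <<'E'
from bench import *
import cv2
s=get_state();print(s)
for n in["scene","top","wrist"]:
    d=get_image(n);cv2.imwrite(f"pics/{n}0.png",d["pixels"]);print(n,d["K"],d["dist"],d["cam_to_world"])
E
```

```text
{'time': 0.0, 'joint_positions': array([-1.14089284,  0.32181448, -0.07009545,  1.45163823,  0.0226162 ,
        1.37076457, -0.05687961]), 'qd': array([-0.00229352, -0.00011668,  0.00064604, -0.00041133, -0.0007398 ,
        0.00154118, -0.00159069]), 'joint_torque': array([ 4.36904766e-04, -4.91276944e+01, -4.03174460e-01, -3.12533247e+01,
       -6.36755023e-02,  4.33064613e-02,  1.74732422e-04]), 'position': array([0.26238319, 0.59411498, 0.22148557]), 'tool_rot': array([-0.89883608,  1.37918012,  0.89704121]), 'ft_force': array([-0.22575373,  0.24101952, -0.63090486]), 'torque': array([-0.052288  , -0.00952702,  0.01759557]), 'grip_width': 0.9983950427055955}
scene [[429.77480955   0.         280.14786716]
 [  0.         429.77480955 207.11873408]
 [  0.           0.           1.        ]] [0.03224871 0.         0.         0.         0.        ] [[ 0.73173523 -0.37091368  0.57182742  0.07675709]
 [-0.68154343 -0.40787631  0.6075652  -0.56290279]
 [ 0.00788061 -0.83430208 -0.55125125  0.54428347]
 [ 0.          0.          0.          1.        ]]
top [[530.15627372   0.         277.01033306]
 [  0.         530.15627372 214.53562196]
 [  0.           0.           1.        ]] [-0.08953283  0.          0.          0.          0.        ] [[-2.23166624e-02 -9.95243431e-01  9.48286889e-02  4.75232408e-01]
 [-9.99750637e-01  2.22913638e-02 -1.32622374e-03 -1.77273930e-02]
 [-7.93945341e-04 -9.48346390e-02 -9.95492723e-01  1.26218752e+00]
 [ 0.00000000e+00  0.00000000e+00  0.00000000e+00  1.00000000e+00]]
wrist [[293.35337443   0.         275.03247248]
 [  0.         293.35337443 214.75361651]
 [  0.           0.           1.        ]] [-0.06334106  0.          0.          0.          0.        ] [[ 0.40458075  0.8865785   0.22426096  0.20050103]
 [ 0.91449944 -0.39161483 -0.10162973  0.62042903]
 [-0.00227881  0.24620396 -0.96921536  0.38414638]
 [ 0.          0.          0.          1.        ]]
```

View pics/scene0.png

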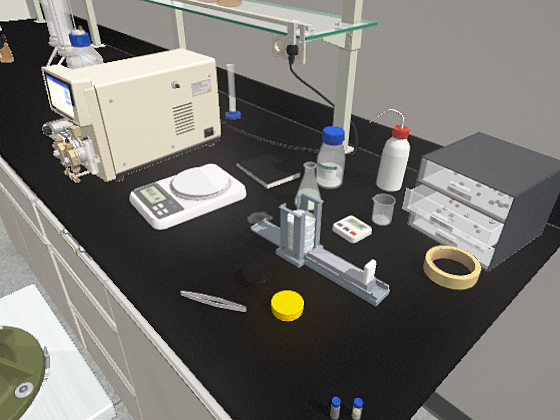

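View pics/top0.png

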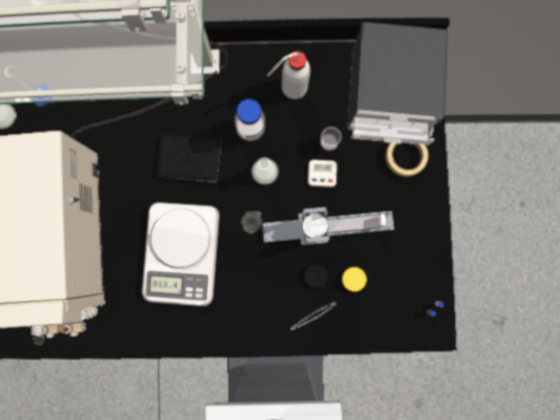

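View pics/wrist0.png

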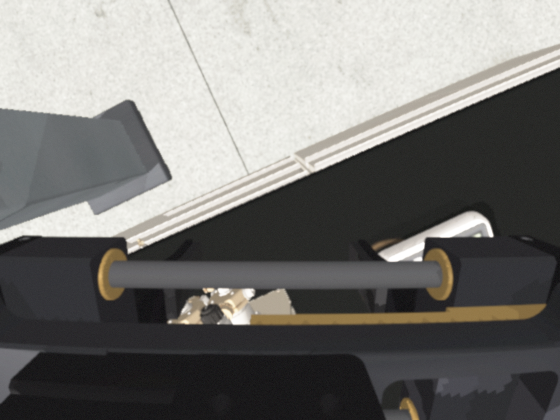

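```bash
cat > h.py <<'E'
from bench import *
import cv2, numpy as np
def ray(n,uv,z,d=None):
    d=d or get_image(n)
    p=cv2.undistortPoints(np.array([[uv]],float),d["K"],d["dist"])[0,0]
    T=d["cam_to_world"];r=T[:3,:3]@np.array([p[0],p[1],1]);o=T[:3,3]
    return o+r*(z-o[2])/r[2]
def proj(d,P):
    T=np.linalg.inv(d["cam_to_world"]);P=np.atleast_2d(P)
    return cv2.projectPoints(P.astype(float),cv2.Rodrigues(T[:3,:3])[0],T[:3,3],d["K"],d["dist"])[0][:,0]
def crop(d,x0,y0,x1,y1,s,f):
    cv2.imwrite(f,cv2.resize(d["pixels"][y0:y1,x0:x1],None,fx=s,fy=s,interpolation=cv2.INTER_CUBIC))
E
python3 - <<'E'
from h import *
d=get_image("top");crop(d,250,190,410,260,5,"pics/t1.png");crop(d,130,190,230,310,5,"pics/t2.png")
d=get_image("scene");crop(d,230,150,400,310,4,"pics/s1.png")
E
```

```text
(no output)
```

View pics/t1.png

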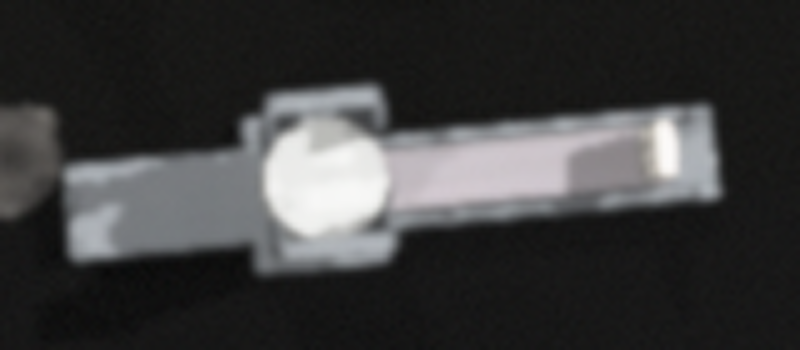

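View pics/t2.png

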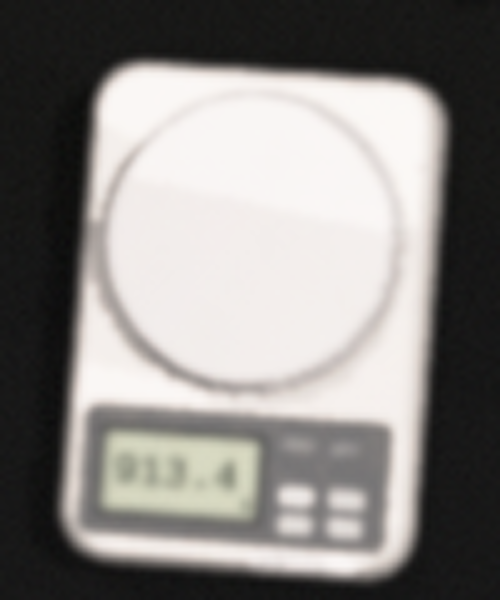

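View pics/s1.png

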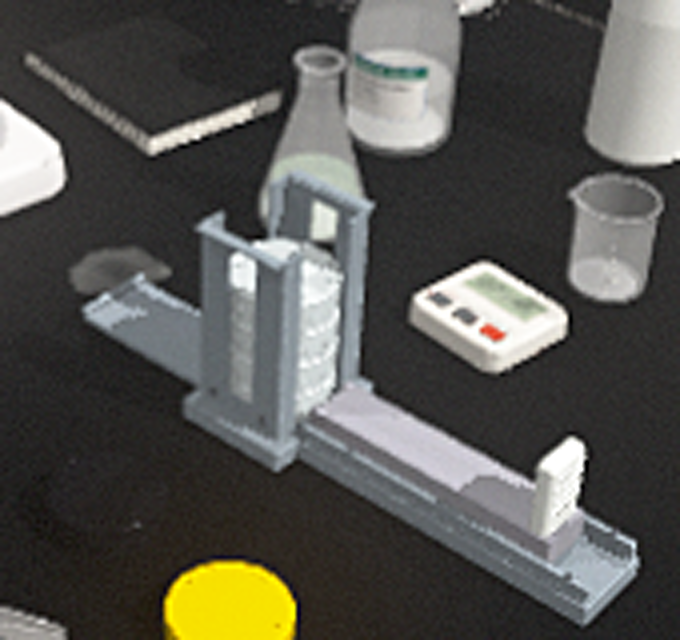

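```bash
python3 - <<'E'
from h import *
d=get_image("top")
g=lambda u,v,z,x0=250,y0=190:ray("top",((u+.5)/5-.5+x0,(v+.5)/5-.5+y0),z,d)
f=lambda *a:print(a,g(*a).round(4))
f(326,178,.084);f(660,149,.064)
a=(g(66,166,.016)+g(74,263,.016))/2;b=(g(712,104,.02)+g(720,198,.02))/2
print(a,b,np.linalg.norm(a-b)," expect .308",)
ax=(a-b)/np.linalg.norm(a-b);print("ax",ax,np.degrees(np.arctan2(-ax[0],ax[1])),"origin",b+ax*.191, a-ax*.117)
print("handle",(g(660,149,.064)-b)@ax)
# column top
for q in[(268,93),(383,84),(398,262),(258,274)]:f(*q,.114)
f(252,240,.042,130,190)
for q in [(97,60),(447,75),(420,580),(58,560)]: f(*q,.032,130,190)
E
```

```text
(326, 178, 0.084) [ 0.5617 -0.103   0.084 ]
(660, 149, 0.064) [ 0.5729 -0.2571  0.064 ]
[0.55221456 0.01312473 0.016     ] [ 0.57499033 -0.29244593  0.02      ] 0.3064443925056139  expect .308
ax [-0.07432268  0.99714882 -0.01305294] 4.262670002786151 origin [ 0.5607947  -0.10199051  0.01750689] [ 0.56091031 -0.10354168  0.01752719]
handle 0.034867371753426794
(268, 93, 0.114) [ 0.5972 -0.0766  0.114 ]
(383, 84, 0.114) [ 0.6    -0.1269  0.114 ]
(398, 262, 0.114) [ 0.5223 -0.131   0.114 ]
(258, 274, 0.114) [ 0.5185 -0.0702  0.114 ]
(252, 240, 0.042, 130, 190) [0.543  0.2059 0.042 ]
(97, 60, 0.032, 130, 190) [0.6297 0.2806 0.032 ]
(447, 75, 0.032, 130, 190) [0.6188 0.1157 0.032 ]
(420, 580, 0.032, 130, 190) [0.3851 0.1313 0.032 ]
(58, 560, 0.032, 130, 190) [0.3971 0.2994 0.032 ]
```

```bash
python3 - <<'E'
from h import *
from scipy.spatial.transform import Rotation as R
s=get_state();M=R.from_rotvec(s["tool_rot"]).as_matrix();print(M.round(3))
t=get_image("top");c=get_image("scene")
for z in np.arange(.1,.4,.04):
    P=ray("top",(103,303),z,t);print(z,P.round(3),proj(c,P).round(0))
T=get_image("wrist")["cam_to_world"];print("cam in tool",(M.T@(T[:3,3]-s["position"])).round(3))
print("flask base? ")
for z in (0.,.05,.105):print(ray("scene",(309,212) if z<.1 else (310,165),z,c).round(3),ray("top",(264,171),z,t).round(3))
print("timer",ray("top",(322,173),.016,t).round(3),"grey",ray("top",(252,222),.01,t).round(3),ray("scene",(260,217),.01,c).round(3))
E
```

```text
[[-0.    -0.915  0.404]
 [-0.001  0.404  0.915]
 [-1.    -0.    -0.001]]
0.1 [0.399 0.367 0.1  ] [[106. 151.]]
0.14 [0.402 0.354 0.14 ] [[106. 137.]]
0.18000000000000002 [0.405 0.34  0.18 ] [[105. 121.]]
0.22000000000000003 [0.407 0.327 0.22 ] [[105. 105.]]
0.26 [0.41  0.314 0.26 ] [[105.  87.]]
0.30000000000000004 [0.413 0.301 0.3  ] [[105.  68.]]
0.3400000000000001 [0.415 0.288 0.34 ] [[104.  48.]]
0.38 [0.418 0.274 0.38 ] [[104.  26.]]
cam in tool [-0.163  0.067 -0.001]
flask base? 
[ 0.676 -0.022  0.   ] [0.702 0.01  0.   ]
[ 0.621 -0.071  0.05 ] [0.693 0.009 0.05 ]
[ 0.694 -0.001  0.105] [0.683 0.007 0.105]
timer [ 0.691 -0.129  0.016] grey [0.578 0.04  0.01 ] [0.572 0.027 0.01 ]
```

```bash
python3 -m handwheel '[{"xyz":[0,0,4],"angular":[0,0,0]},{"xyz":[0,0,4],"angular":[0,0,0]},{"xyz":[0,0,4],"angular":[0,0,0]},{"xyz":[1,-3,1],"angular":[0,0,-6]},{"xyz":[1,-4,0],"angular":[0,0,-6]}]' 8.7 20
```

```text
time: 0.87
position: [0.2761, 0.5266, 0.3509]
tool_rot: [-0.743, 1.452, 0.744]
ft_force: [1.2, -0.5, 0.0]
grip_width: 1.0
```

```bash
for i in 1; do python3 -m handwheel '[{"xyz":[2,-3.5,0],"angular":[0,0,-6]},{"xyz":[2,-3.5,0],"angular":[0,0,-6]},{"xyz":[2,-3.5,0],"angular":[0,0,-6]},{"xyz":[2,-3.5,0],"angular":[0,0,-6]},{"xyz":[2,-3.5,0],"angular":[0,0,-6]}]'; done
python3 -m handwheel '[{"xyz":[2,-3.5,0],"angular":[0,0,-6]},{"xyz":[2,-3.5,0],"angular":[0,0,-6]},{"xyz":[2,-3.5,0],"angular":[0,0,-3]},{"xyz":[2,-3.5,0],"angular":[0,0,-2]},{"xyz":[2,-3.5,0],"angular":[0,0,-2]}]'
python3 -m handwheel '[{"xyz":[1,-4,0],"angular":[0,0,0]},{"xyz":[1,-4,0],"angular":[0,0,0]},{"xyz":[1,-4,0],"angular":[0,0,0]},{"xyz":[1,-4,0],"angular":[0,0,0]},{"xyz":[1,-4,0],"angular":[0,0,0]}]'
python3 -c "
from bench import *
from scipy.spatial.transform import Rotation as R
print(R.from_rotvec(get_state()['tool_rot']).as_matrix().round(3))"
```

```text
time: 1.28
position: [0.375, 0.3468, 0.3553]
tool_rot: [-0.315, 1.551, 0.331]
ft_force: [0.1, 0.3, -0.0]
grip_width: 1.0
time: 1.7
position: [0.4763, 0.1645, 0.3575]
tool_rot: [-0.035, 1.568, 0.059]
ft_force: [1.0, 0.9, 0.6]
grip_width: 1.0
time: 2.12
position: [0.5264, -0.0376, 0.3587]
tool_rot: [-0.032, 1.564, 0.059]
ft_force: [0.6, -0.0, 0.1]
grip_width: 1.0
[[ 0.006 -0.058  0.998]
 [ 0.017  0.998  0.058]
 [-1.     0.017  0.007]]
```

```bash
python3 -m handwheel '[{"xyz":[1,-4,0],"angular":[-1,0.3,1]},{"xyz":[1,-4,0],"angular":[0,0,0]},{"xyz":[1,-4,0],"angular":[0,0,0]},{"xyz":[1,-4,0],"angular":[0,0,0]},{"xyz":[0.6,-4,0],"angular":[0,0,0]}]'
python3 -m handwheel '[{"xyz":[0,-1.5,-3],"angular":[0,0,0]},{"xyz":[0,0,-4],"angular":[0,0,0]},{"xyz":[0,0,-4],"angular":[0,0,0]},{"xyz":[0,0,-3],"angular":[0,0,0]},{"xyz":[0,0,0],"angular":[0,0,0]}]' 6
python3 -c "
from h import *
from scipy.spatial.transform import Rotation as R
print(R.from_rotvec(get_state()['tool_rot']).as_matrix().round(3))
for n in('wrist','scene'):cv2.imwrite(f'pics/{n}2.png',get_image(n)['pixels'])"
```

```text
time: 2.53
position: [0.5721, -0.2399, 0.3609]
tool_rot: [-0.062, 1.563, 0.064]
ft_force: [0.6, 0.7, 0.3]
grip_width: 0.999
time: 2.95
position: [0.5688, -0.2728, 0.2186]
tool_rot: [-0.057, 1.559, 0.037]
ft_force: [-1.3, 1.2, -1.4]
grip_width: 0.736
[[ 0.012 -0.06   0.998]
 [-0.012  0.998  0.06 ]
 [-1.    -0.013  0.011]]
```

View pics/wrist2.png

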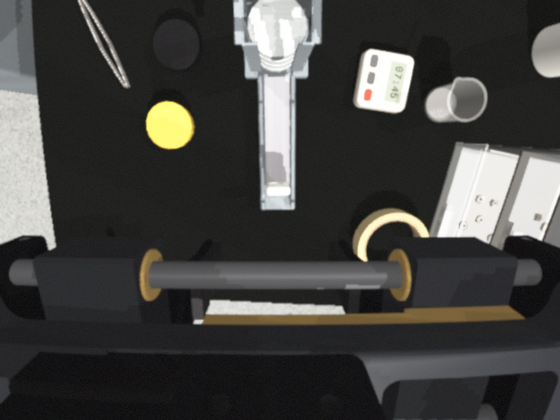

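View pics/scene2.png

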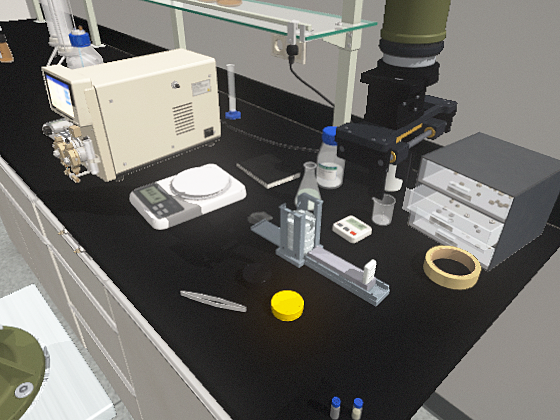

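```bash
python3 -c "
from h import *
d=get_image('wrist');print(ray('wrist',(279,190),.064,d), get_state()['position'])
crop(d,215,150,345,220,6,'pics/w3.png')
t=get_image('top')
print(ray('top',(395,142),.1,t),ray('wrist',(277,27),.084,d))
print('vs model handle',proj(d,[[.5725,-.2575,.064],[.561,-.103,.084]]))"
```

```text
[ 0.57738332 -0.26388164  0.064     ] [ 0.57287576 -0.27423058  0.22649273]
[ 0.7435361 -0.287727   0.1      ] [ 0.56493379 -0.10635295  0.084     ]
vs model handle [[274.96605919 184.07561385]
 [272.99399882  22.83541492]]
```

View pics/w3.png

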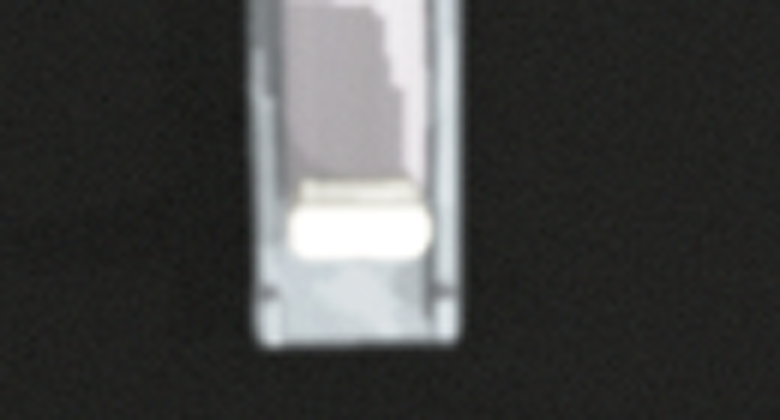

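```bash
python3 -m handwheel '[{"xyz":[0,1.2,-3.5],"angular":[0.5,0,0]},{"xyz":[0,0,-3.5],"angular":[0,0,0]},{"xyz":[0,0,-3.5],"angular":[0,0,0]},{"xyz":[0,0,-2],"angular":[0,0,0]},{"xyz":[0,0,0],"angular":[0,0,0]}]'
python3 -m handwheel '[{"xyz":[0,0,0],"angular":[0,0,0]}]'
python3 -c "
from h import *
from scipy.spatial.transform import Rotation as R
print(R.from_rotvec(get_state()['tool_rot']).as_matrix().round(3))
for n in('wrist','scene'):cv2.imwrite(f'pics/{n}4.png',get_image(n)['pixels'])"
```

```text
time: 3.57
position: [0.5853, -0.2643, 0.1166]
tool_rot: [-0.065, 1.516, 0.039]
ft_force: [-0.8, 0.3, -0.7]
grip_width: 0.692
time: 3.65
position: [0.5867, -0.2643, 0.1186]
tool_rot: [-0.066, 1.514, 0.039]
ft_force: [0.5, 0.2, 0.5]
grip_width: 0.687
[[ 0.057 -0.067  0.996]
 [-0.015  0.998  0.068]
 [-0.998 -0.019  0.056]]
```

View pics/wrist4.png

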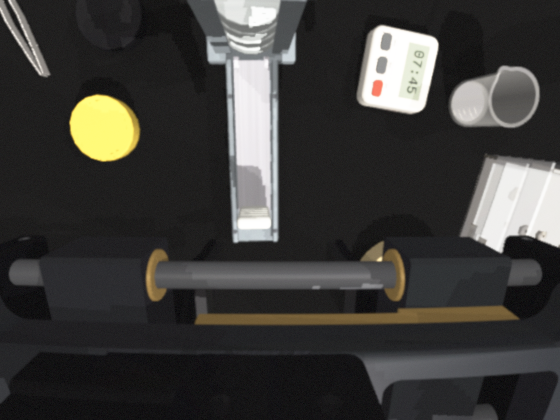

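View pics/scene4.png

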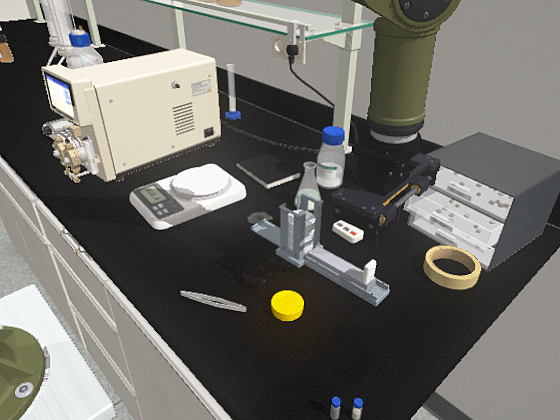

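```bash
python3 -m handwheel '[{"xyz":[-1.4,0.4,-1],"angular":[0.9,3.2,0]},{"xyz":[0,0,-2],"angular":[0,0,0]},{"xyz":[0,0,-2],"angular":[0,0,0]},{"xyz":[0,0,0],"angular":[0,0,0]},{"xyz":[0,0,0],"angular":[0,0,0]}]'
python3 -c "
from h import *
from scipy.spatial.transform import Rotation as R
s=get_state();print(s['position'],R.from_rotvec(s['tool_rot']).as_matrix().round(3))
cv2.imwrite('pics/wrist5.png',get_image('wrist')['pixels'])
crop(get_image('scene'),300,150,460,310,4,'pics/s5.png')"
```

```text
time: 4.17
position: [0.5815, -0.264, 0.0824]
tool_rot: [-0.059, 1.549, 0.049]
ft_force: [-0.1, -0.6, 0.1]
grip_width: 0.696
[ 0.58149211 -0.26402179  0.08238754] [[ 0.021 -0.069  0.997]
 [-0.005  0.998  0.069]
 [-1.    -0.007  0.021]]
```

View pics/wrist5.png

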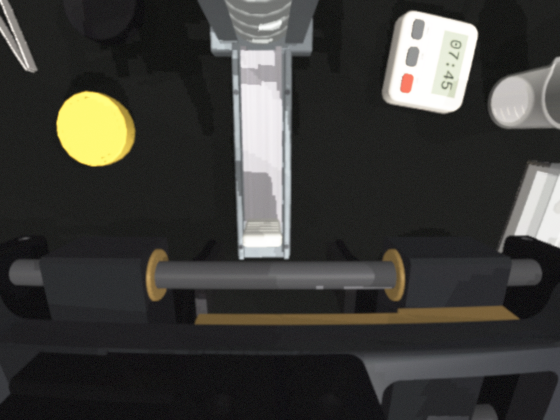

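View pics/s5.png

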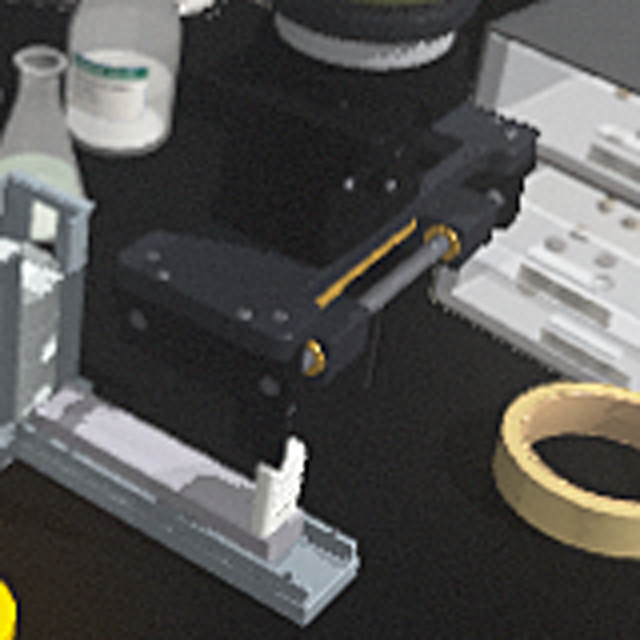

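```bash
python3 -m handwheel '[{"xyz":[-1,0.4,0],"angular":[0.3,1.2,0]},{"xyz":[0,0,0],"angular":[0,0,0]},{"xyz":[0,0,-1.5],"angular":[0,0,0]},{"xyz":[0,0,-1.5],"angular":[0,0,0]},{"xyz":[0,0,0],"angular":[0,0,0]}]'
python3 -c "
from h import *
from scipy.spatial.transform import Rotation as R
s=get_state();print(s['position'],R.from_rotvec(s['tool_rot']).as_matrix().round(3))"
```

```text
time: 4.68
position: [0.5736, -0.2605, 0.0567]
tool_rot: [-0.056, 1.562, 0.054]
ft_force: [-0.5, 0.9, -0.8]
grip_width: 0.692
[ 0.57361029 -0.2605466   0.05666301] [[ 0.008 -0.07   0.998]
 [-0.001  0.998  0.07 ]
 [-1.    -0.002  0.008]]
```

```bash
python3 -m handwheel '[{"xyz":[-0.1,0,-1.2],"angular":[0,0.4,0]},{"xyz":[0,0,-1],"angular":[0,0,0]},{"xyz":[0,0,0],"angular":[0,0,0]},{"xyz":[0,0,0],"angular":[0,0,0]}]'
python3 -c "
from h import *
from scipy.spatial.transform import Rotation as R
s=get_state();print(s['position'],R.from_rotvec(s['tool_rot']).as_matrix().round(3))
cv2.imwrite('pics/wrist6.png',get_image('wrist')['pixels'])
crop(get_image('scene'),300,150,460,310,4,'pics/s6.png')
crop(get_image('top'),250,130,450,270,4,'pics/t6.png')"
```

```text
time: 5.02
position: [0.572, -0.2603, 0.0318]
tool_rot: [-0.056, 1.571, 0.054]
ft_force: [-0.8, -0.1, 0.7]
grip_width: 0.694
[ 0.57198489 -0.26030482  0.03180555] [[-0.001 -0.07   0.998]
 [-0.001  0.998  0.07 ]
 [-1.    -0.001 -0.001]]
```

View pics/s6.png

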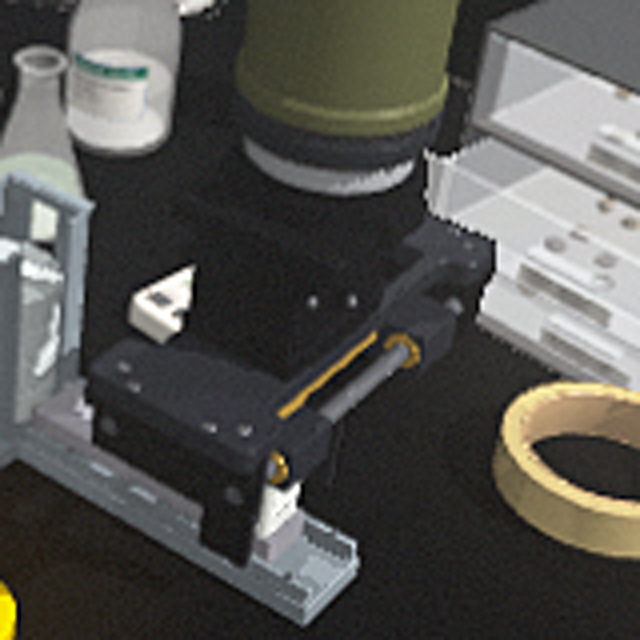

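View pics/t6.png

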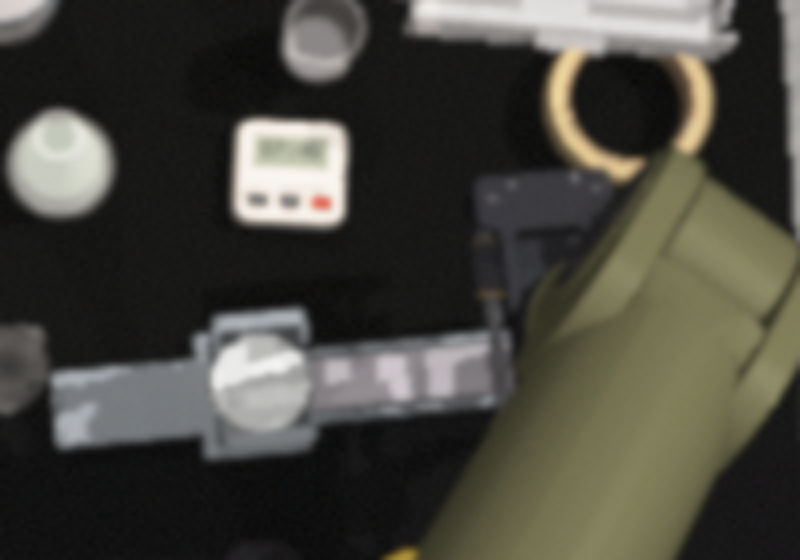

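```bash
python3 -m handwheel '[{"xyz":[0,0,1.3],"angular":[0,0,0]},{"xyz":[0,0,0.2],"angular":[0,0,0]},{"xyz":[0,0,0],"angular":[0,0,0]}]' 2 20
python3 -m handwheel '[{"xyz":[0,0,0],"angular":[0,0,0]},{"xyz":[0,0,0],"angular":[0,0,0]},{"xyz":[0,0,0],"angular":[0,0,0]}]'

```

```text
time: 5.42
position: [0.5731, -0.261, 0.0504]
tool_rot: [-0.056, 1.568, 0.053]
ft_force: [0.4, -0.2, -0.4]
grip_width: 0.541
time: 5.67
position: [0.5743, -0.2615, 0.0525]
tool_rot: [-0.057, 1.565, 0.053]
ft_force: [-3.4, -1.2, 0.0]
grip_width: 0.324
```

```bash
python3 -m handwheel '[{"xyz":[-0.2,0,-0.5],"angular":[0,0,0]},{"xyz":[0,0,0],"angular":[0,0,0]},{"xyz":[0,0,0],"angular":[0,0,0]}]'
python3 -m handwheel '[{"xyz":[0,0.3,0],"angular":[0,0,0]},{"xyz":[0,0.3,0],"angular":[0,0,0]},{"xyz":[0,0.5,0],"angular":[0,0,0]}]'

```

```text
time: 5.92
position: [0.5733, -0.2632, 0.0504]
tool_rot: [-0.058, 1.562, 0.051]
ft_force: [1.1, 0.1, -1.7]
grip_width: 0.293
time: 6.17
position: [0.5726, -0.2544, 0.0503]
tool_rot: [-0.059, 1.562, 0.047]
ft_force: [-1.3, -3.0, 0.8]
grip_width: 0.297
```

```bash
python3 -m handwheel '[{"xyz":[-0.1,1,-0.1],"angular":[0,0,0]},{"xyz":[-0.1,1,0],"angular":[0,0,0]},{"xyz":[-0.1,1,0],"angular":[0,0.5,0]},{"xyz":[-0.1,1,0],"angular":[0,0,0]},{"xyz":[-0.1,1,0],"angular":[0,0,0]}]'
python3 -c "
from h import *
crop(get_image('scene'),220,150,420,300,4,'pics/s7.png')"

```

```text
time: 6.58
position: [0.569, -0.2045, 0.0503]
tool_rot: [-0.063, 1.566, 0.04]
ft_force: [1.9, -2.2, 0.4]
grip_width: 0.295
```

View pics/s7.png

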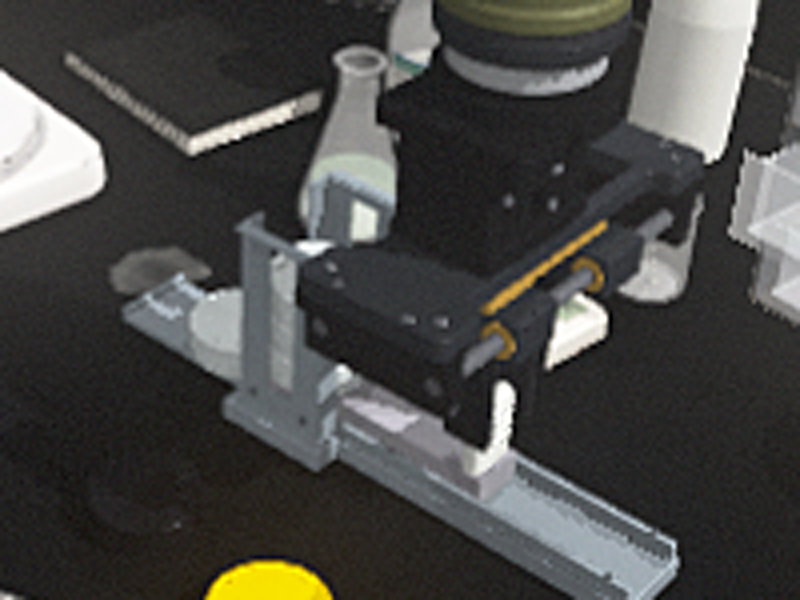

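```bash
python3 -m handwheel '[{"xyz":[-0.1,0.9,0],"angular":[0.4,0.2,0]},{"xyz":[-0.1,0.8,0],"angular":[0,0,0]},{"xyz":[0,0.5,0],"angular":[0,0,0]},{"xyz":[0,0.3,0],"angular":[0,0,0]}]'
python3 -c "
from h import *
crop(get_image('scene'),220,150,420,300,4,'pics/s8.png')
crop(get_image('top'),230,160,430,270,4,'pics/t8.png')"

```

```text
time: 6.97
position: [0.5675, -0.1841, 0.0505]
tool_rot: [-0.07, 1.566, 0.034]
ft_force: [3.7, -7.0, -3.8]
grip_width: 0.295
```

View pics/s8.png

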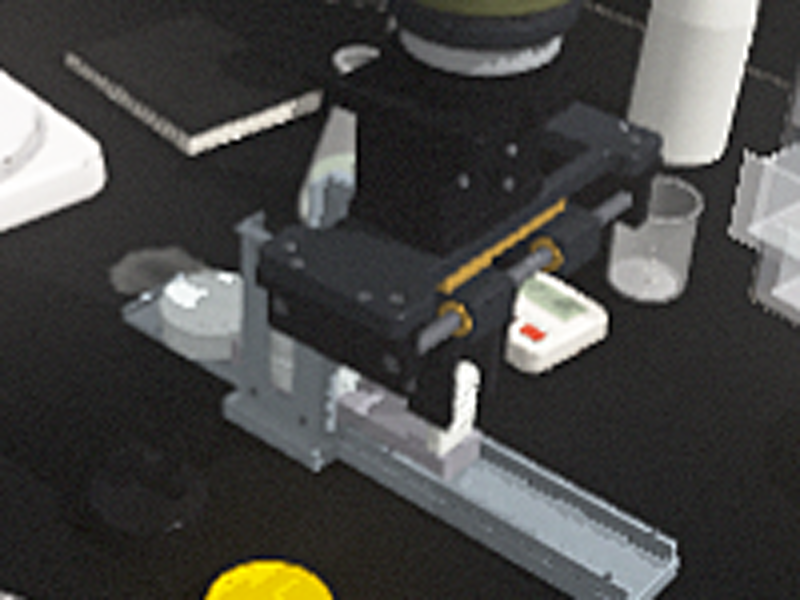

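View pics/t8.png

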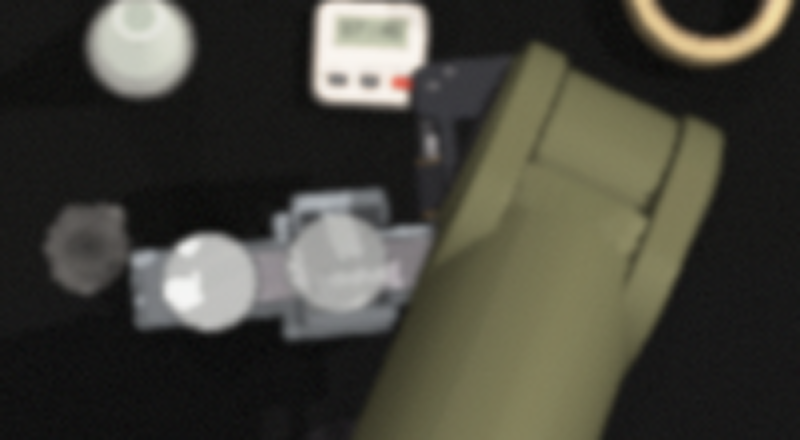

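```bash
python3 -m handwheel '[{"xyz":[-0.1,0.3,0],"angular":[0.3,0,0.3]},{"xyz":[0,0.3,0],"angular":[0,0,0]},{"xyz":[0,0.3,0],"angular":[0,0,0]}]'
python3 -c "
from h import *
t=get_image('top');crop(t,230,160,430,270,4,'pics/t9.png')
print(ray('top',((209.5)/4-.5+230,(282.5)/4-.5+160),.03,t), 'landing exp .5556 -.0312')"

```

```text
time: 7.32
position: [0.5675, -0.1841, 0.0505]
tool_rot: [-0.077, 1.56, 0.026]
ft_force: [3.6, -8.2, -3.3]
grip_width: 0.293
[ 0.55590132 -0.02987918  0.03      ] landing exp .5556 -.0312
```

View pics/t9.png

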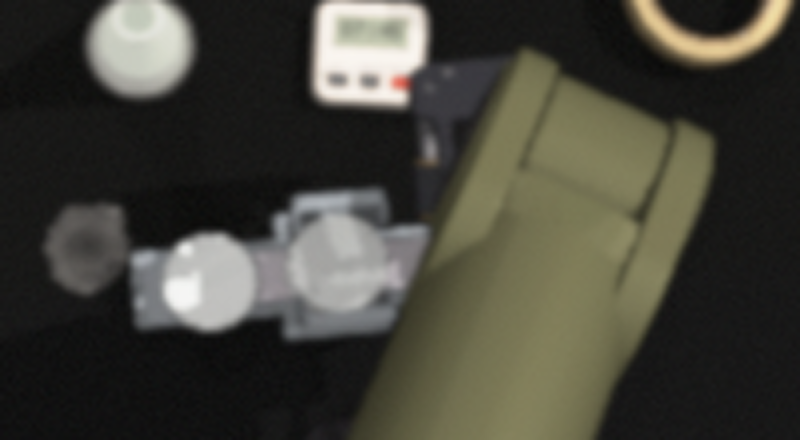

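```bash
python3 -m handwheel '[{"xyz":[0.1,-0.8,0],"angular":[0,0,0]},{"xyz":[0.1,-1,0],"angular":[0,0,0]},{"xyz":[0.1,-1,0],"angular":[0,0,0]},{"xyz":[0.1,-1,0],"angular":[0,0,0]},{"xyz":[0.1,-1,0],"angular":[0,0,0]}]'
python3 -m handwheel '[{"xyz":[0.1,-1,0],"angular":[0,0,0]},{"xyz":[0.1,-1,0],"angular":[0,0,0]},{"xyz":[0.1,-0.8,0],"angular":[0,0,0]},{"xyz":[0,-0.4,0],"angular":[0,0,0]},{"xyz":[0,-0.4,0],"angular":[0,0,0]}]'
python3 -m handwheel '[{"xyz":[0,-0.3,0],"angular":[0,0,0]},{"xyz":[0,-0.3,0],"angular":[0,0,0]},{"xyz":[0,-0.3,0],"angular":[0,0,0]}]'
```

```text
time: 7.78
position: [0.5704, -0.2236, 0.0503]
tool_rot: [-0.068, 1.567, 0.043]
ft_force: [-2.3, 2.5, 4.8]
grip_width: 0.293
time: 8.2
position: [0.573, -0.2608, 0.0503]
tool_rot: [-0.061, 1.569, 0.047]
ft_force: [0.1, 1.1, 2.5]
grip_width: 0.296
time: 8.45
position: [0.5737, -0.27, 0.0503]
tool_rot: [-0.06, 1.568, 0.048]
ft_force: [-1.3, 9.8, 3.9]
grip_width: 0.294
```

```bash
python3 -m handwheel '[{"xyz":[0,-0.3,0],"angular":[0,0,0]},{"xyz":[0,-0.3,0],"angular":[0,0,0]}]'
python3 -m handwheel '[{"xyz":[0,0,0],"angular":[0,0,0]},{"xyz":[0,0,0],"angular":[0,0,0]},{"xyz":[0,0,0],"angular":[0,0,0]},{"xyz":[0,0,0],"angular":[0,0,0]}]' 6
python3 -m handwheel '[{"xyz":[0,0,2],"angular":[0,0,0]},{"xyz":[0,0,3],"angular":[0,0,0]},{"xyz":[0,0,3],"angular":[0,0,0]},{"xyz":[0,0,3],"angular":[0,0,0]},{"xyz":[0,0,2],"angular":[0,0,0]}]'
python3 -c "
from h import *
crop(get_image('scene'),220,150,420,300,4,'pics/s10.png')
crop(get_image('top'),230,160,430,270,4,'pics/t10.png')"
```

```text
time: 8.62
position: [0.5738, -0.2699, 0.0502]
tool_rot: [-0.054, 1.57, 0.058]
ft_force: [-3.1, 6.9, 7.9]
grip_width: 0.298
time: 8.95
position: [0.5726, -0.2699, 0.0487]
tool_rot: [-0.057, 1.573, 0.059]
ft_force: [0.1, 0.1, -0.0]
grip_width: 0.513
time: 9.37
position: [0.5653, -0.2693, 0.1746]
tool_rot: [-0.054, 1.59, 0.059]
ft_force: [0.5, 0.0, -0.9]
grip_width: 0.687
```

View pics/s10.png

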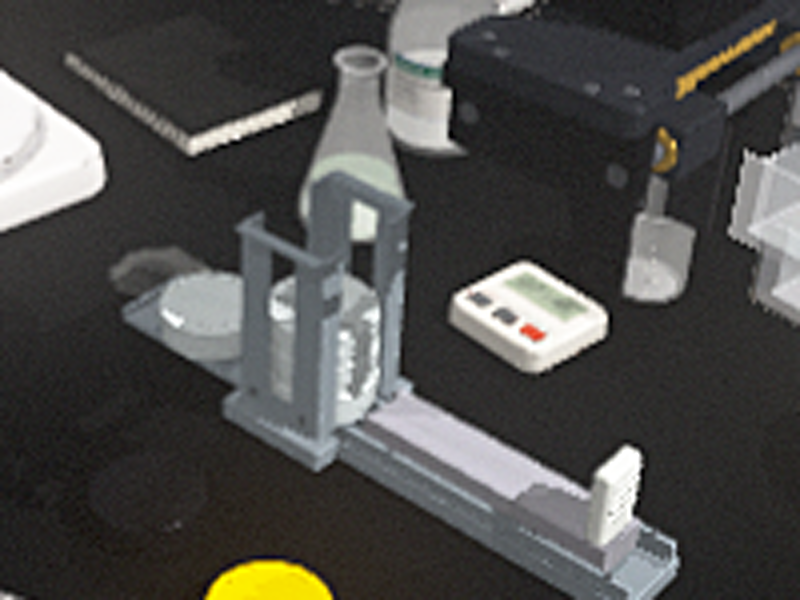

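View pics/t10.png

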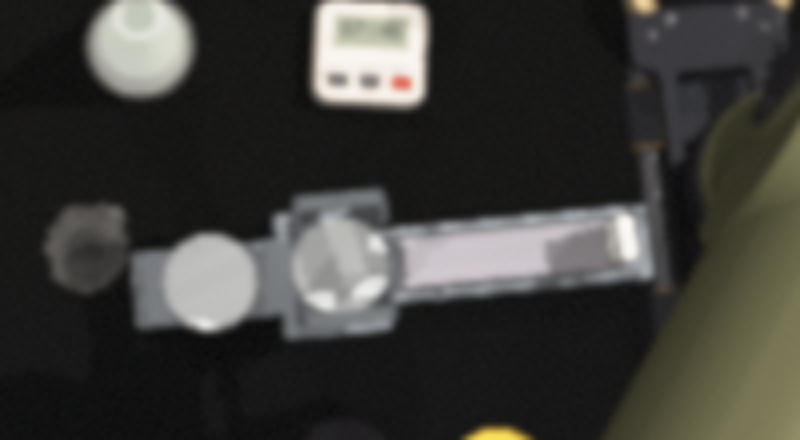

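```bash
python3 -m handwheel '[{"xyz":[0,2,2],"angular":[0,-1,0]},{"xyz":[0,4,1],"angular":[0,0,0]},{"xyz":[0,4,0],"angular":[0,0,0]},{"xyz":[0,4,0],"angular":[0,0,0]},{"xyz":[0,4,0],"angular":[0,0,0]}]' 7.6
python3 -m handwheel '[{"xyz":[0,4,0],"angular":[0,0,0]},{"xyz":[0,2,0],"angular":[0,0,0]},{"xyz":[0,0,0],"angular":[0,0,0]},{"xyz":[0,0,0],"angular":[0,0,0]}]'
python3 -c "
from h import *
from scipy.spatial.transform import Rotation as R
s=get_state();print(s['position'],R.from_rotvec(s['tool_rot']).as_matrix().round(3))"
```

```text
time: 9.88
position: [0.5612, -0.0996, 0.2036]
tool_rot: [-0.045, 1.572, 0.031]
ft_force: [1.0, 0.6, -0.9]
grip_width: 0.865
time: 10.22
position: [0.5586, -0.0244, 0.1988]
tool_rot: [-0.056, 1.577, 0.047]
ft_force: [0.0, 0.5, -1.0]
grip_width: 0.872
[ 0.5585864  -0.02440819  0.19875564] [[-0.007 -0.065  0.998]
 [-0.006  0.998  0.065]
 [-1.    -0.005 -0.007]]
```

```bash
python3 -m handwheel '[{"xyz":[-0.3,-0.3,0],"angular":[0.3,-0.4,0]},{"xyz":[0,0,-2.5],"angular":[0,0,0]},{"xyz":[0,0,-2.5],"angular":[0,0,0]},{"xyz":[0,0,-2],"angular":[0,0,0]},{"xyz":[0,0,0],"angular":[0,0,0]}]'
python3 -m handwheel '[{"xyz":[0,0,0],"angular":[0,0,0]}]'
python3 -c "
from h import *
from scipy.spatial.transform import Rotation as R
s=get_state();print(s['position'],R.from_rotvec(s['tool_rot']).as_matrix().round(3))
cv2.imwrite('pics/wrist11.png',get_image('wrist')['pixels'])
crop(get_image('scene'),180,110,380,260,4,'pics/s11.png')"
```

```text
time: 10.63
position: [0.5545, -0.0378, 0.1258]
tool_rot: [-0.046, 1.568, 0.039]
ft_force: [-0.7, 0.9, 0.4]
grip_width: 0.873
time: 10.72
position: [0.5537, -0.0406, 0.1255]
tool_rot: [-0.044, 1.569, 0.035]
ft_force: [-0.2, -0.9, -0.1]
grip_width: 0.876
[ 0.55373296 -0.04059406  0.12549664] [[ 0.002 -0.05   0.999]
 [-0.005  0.999  0.05 ]
 [-1.    -0.005  0.001]]
```

View pics/s11.png

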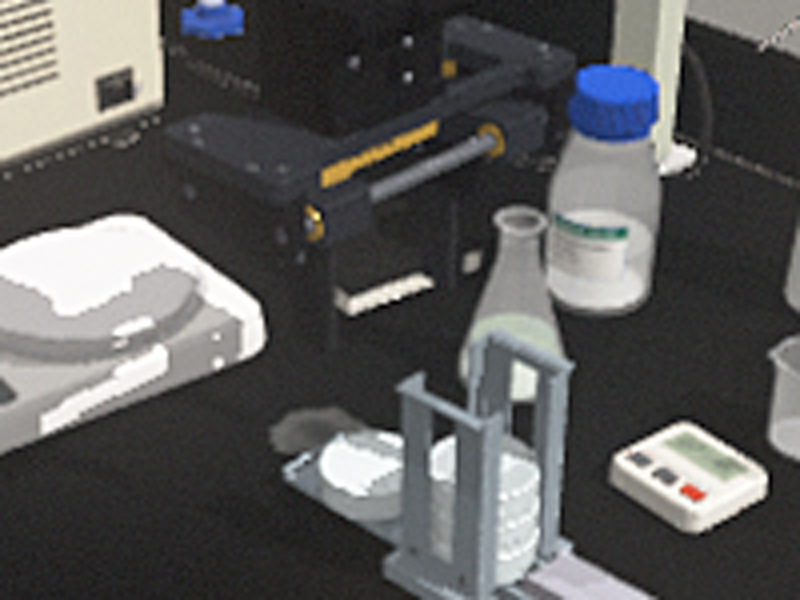

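View pics/wrist11.png

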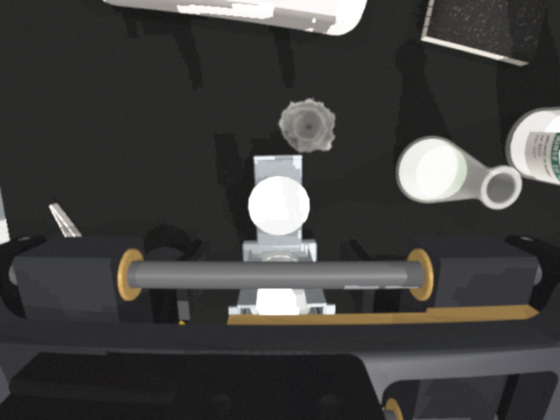

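```bash
python3 -m handwheel '[{"xyz":[0.2,1.4,0],"angular":[0.3,0,0.7]},{"xyz":[0,0,0],"angular":[0,0,0]},{"xyz":[0,0,0],"angular":[0,0,0]}]'
python3 -c "
from h import *
from scipy.spatial.transform import Rotation as R
s=get_state();print(s['position'],R.from_rotvec(s['tool_rot']).as_matrix().round(3))
d=get_image('wrist');crop(d,200,120,360,240,5,'pics/w12.png')
t=get_image('top');crop(t,230,200,310,260,8,'pics/t12.png')"
```

```text
time: 11.07
position: [0.5586, -0.0259, 0.1297]
tool_rot: [-0.048, 1.562, 0.05]
ft_force: [-0.6, -0.5, 0.1]
grip_width: 0.874
[ 0.55860823 -0.02591068  0.12973763] [[ 0.008 -0.062  0.998]
 [ 0.002  0.998  0.062]
 [-1.     0.001  0.008]]
```

View pics/w12.png

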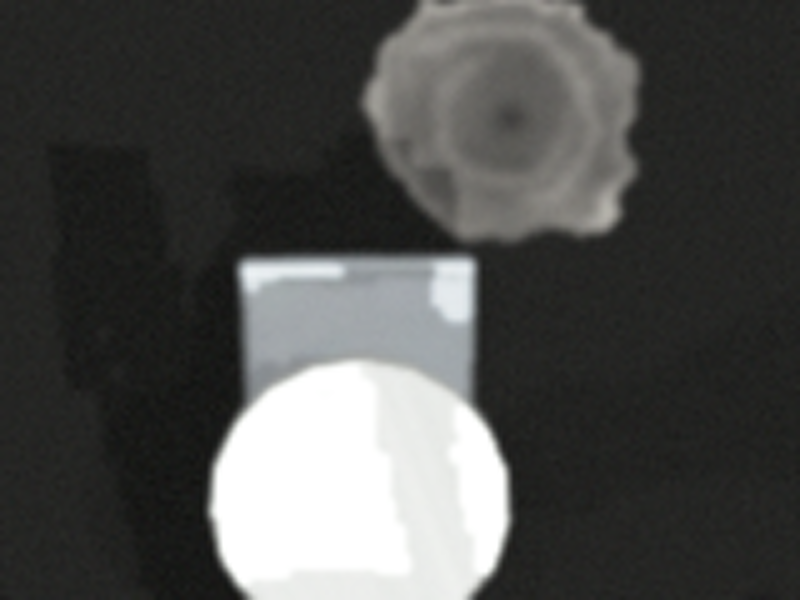

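```bash
python3 -c "
from h import *
d=get_image('wrist');print(ray('wrist',(272,222),.03,d), get_state()['position'])"
python3 -m handwheel '[{"xyz":[-0.2,0,-2],"angular":[0,0.5,0]},{"xyz":[0,0,-2],"angular":[0,0,0]},{"xyz":[0,0,-2],"angular":[0,0,0]},{"xyz":[0,0,0],"angular":[0,0,0]},{"xyz":[0,0,0],"angular":[0,0,0]}]'
```

```text
[ 0.55610301 -0.03293537  0.03      ] [ 0.55829747 -0.02562113  0.12925517]
time: 11.63
position: [0.5583, -0.0253, 0.0701]
tool_rot: [-0.048, 1.566, 0.052]
ft_force: [1.1, -1.0, -0.1]
grip_width: 0.874
```

```bash
python3 -m handwheel '[{"xyz":[-0.2,-0.2,-1.2],"angular":[0,0.3,0]},{"xyz":[0,0,-1.2],"angular":[0,0,0]},{"xyz":[0,0,-1.2],"angular":[0,0,0]},{"xyz":[0,0,0],"angular":[0,0,0]}]'
python3 -c "
from h import *
from scipy.spatial.transform import Rotation as R
s=get_state();print(s['position'],R.from_rotvec(s['tool_rot']).as_matrix().round(3))
crop(get_image('scene'),180,130,380,280,4,'pics/s13.png')"
```

```text
time: 11.97
position: [0.5581, -0.0274, 0.0341]
tool_rot: [-0.048, 1.567, 0.053]
ft_force: [-0.1, -0.0, 0.2]
grip_width: 0.874
[ 0.55807852 -0.02739863  0.03411661] [[ 0.003 -0.064  0.998]
 [ 0.004  0.998  0.064]
 [-1.     0.004  0.003]]
```

View pics/s13.png

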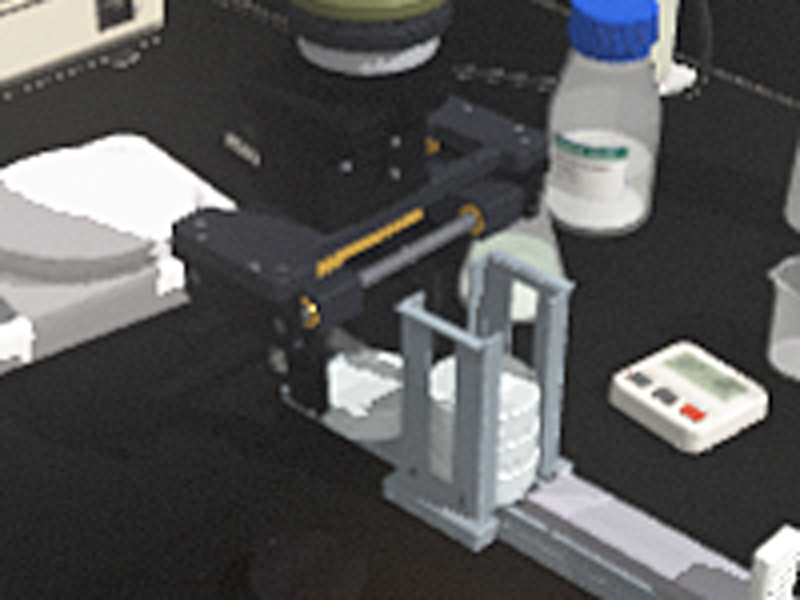

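```bash
python3 -m handwheel '[{"xyz":[-0.2,0,-0.8],"angular":[0,0.2,0]},{"xyz":[0,0,-0.8],"angular":[0,0,0]},{"xyz":[0,0,0],"angular":[0,0,0]}]'
python3 -m handwheel '[{"xyz":[0,0,0],"angular":[0,0,0]}]'
```

```text
time: 12.27
position: [0.5575, -0.0276, 0.0185]
tool_rot: [-0.047, 1.568, 0.053]
ft_force: [-0.8, -0.3, 0.1]
grip_width: 0.875
time: 12.35
position: [0.5574, -0.0276, 0.0181]
tool_rot: [-0.047, 1.568, 0.053]
ft_force: [0.3, 0.4, 0.1]
grip_width: 0.871
```

```bash
python3 -m handwheel '[{"xyz":[-0.1,0,-0.1],"angular":[0,0.2,0]},{"xyz":[0,0,0],"angular":[0,0,0]},{"xyz":[0,0,0],"angular":[0,0,0]},{"xyz":[0,0,0],"angular":[0,0,0]},{"xyz":[0,0,0],"angular":[0,0,0]}]' 5 12
python3 -m handwheel '[{"xyz":[0,0,0],"angular":[0,0,0]},{"xyz":[0,0,0],"angular":[0,0,0]},{"xyz":[0,0,0],"angular":[0,0,0]}]'
python3 -c "
from h import *
from scipy.spatial.transform import Rotation as R
s=get_state();print(s['position'],R.from_rotvec(s['tool_rot']).as_matrix().round(3))
crop(get_image('scene'),180,130,380,280,4,'pics/s14.png')"
```

```text
time: 12.77
position: [0.557, -0.0276, 0.0178]
tool_rot: [-0.047, 1.571, 0.054]
ft_force: [-0.0, 0.3, -0.7]
grip_width: 0.615
time: 13.02
position: [0.5572, -0.0275, 0.0181]
tool_rot: [-0.047, 1.57, 0.054]
ft_force: [-0.2, -0.2, -0.5]
grip_width: 0.62
[ 0.55715285 -0.02749971  0.01813554] [[-0.    -0.064  0.998]
 [ 0.004  0.998  0.064]
 [-1.     0.004 -0.   ]]
```

View pics/s14.png

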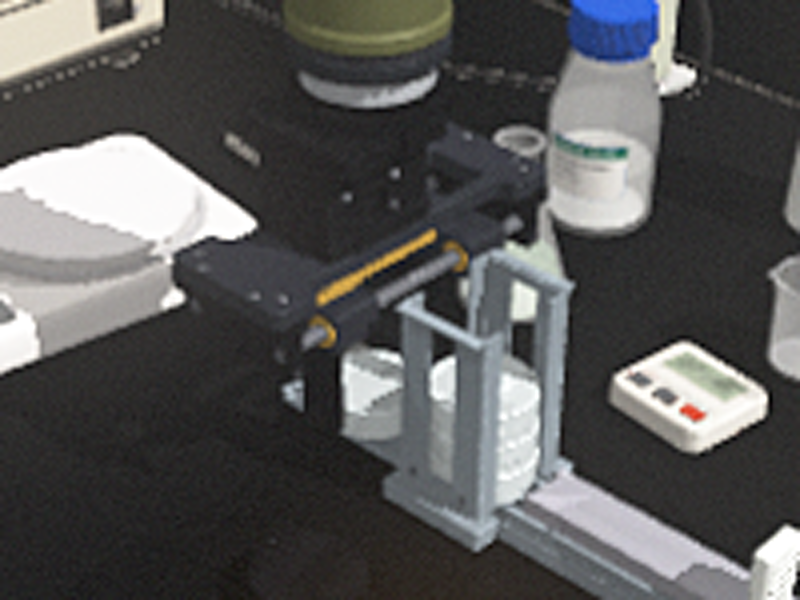

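```bash
python3 -m handwheel '[{"xyz":[0,0,0],"angular":[0,0,0]},{"xyz":[0,0,0.7],"angular":[0,0,0]},{"xyz":[0,0.2,1.5],"angular":[0,0,0]},{"xyz":[0,0.3,2],"angular":[0,0,0]},{"xyz":[0,0.5,2],"angular":[0,0,0]}]' 5 20
python3 -m handwheel '[{"xyz":[0,1,2],"angular":[0,0,0]},{"xyz":[0,2,0],"angular":[0,0,0]},{"xyz":[0,3,0],"angular":[0,0,0]},{"xyz":[0,3,0],"angular":[0,0,0]},{"xyz":[0,3,0],"angular":[0,0,0]}]'
python3 -c "
from h import *
crop(get_image('scene'),100,110,380,310,2.8,'pics/s15.png')"
```

```text
time: 13.48
position: [0.5526, -0.0191, 0.0786]
tool_rot: [-0.047, 1.581, 0.05]
ft_force: [0.4, 0.0, -0.2]
grip_width: 0.613
time: 13.9
position: [0.5568, 0.0954, 0.109]
tool_rot: [-0.035, 1.568, 0.036]
ft_force: [0.5, -0.8, -0.2]
grip_width: 0.618
```

View pics/s15.png

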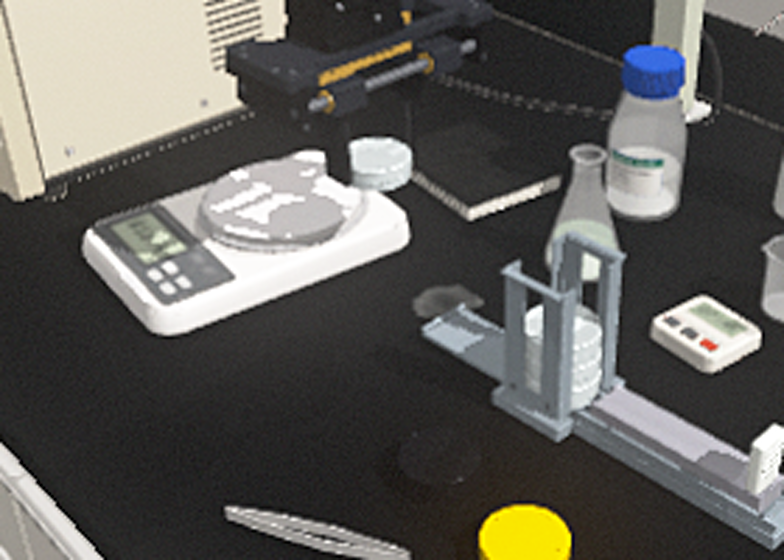

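```bash
python3 -m handwheel '[{"xyz":[-0.3,2.5,0],"angular":[0,0,0]},{"xyz":[-0.3,2.5,0],"angular":[0,0,0]},{"xyz":[-0.3,2,0],"angular":[0,0,0]},{"xyz":[-0.3,1,0],"angular":[0,0,0]},{"xyz":[0,0.4,0],"angular":[0,0,0]}]'
python3 -m handwheel '[{"xyz":[0,0,0],"angular":[0,0,0]},{"xyz":[0,0,0],"angular":[0,0,0]}]'
python3 -c "
from h import *
from scipy.spatial.transform import Rotation as R
s=get_state();print(s['position'],R.from_rotvec(s['tool_rot']).as_matrix().round(3))
crop(get_image('scene'),60,60,260,260,3,'pics/s16.png')
crop(get_image('top'),80,130,300,310,3,'pics/t16.png')"
```

```text
time: 14.37
position: [0.5438, 0.1942, 0.1117]
tool_rot: [-0.04, 1.565, 0.051]
ft_force: [0.6, -0.6, 0.4]
grip_width: 0.616
time: 14.53
position: [0.5439, 0.194, 0.112]
tool_rot: [-0.042, 1.565, 0.051]
ft_force: [-0.7, -0.7, -0.7]
grip_width: 0.618
[0.54385493 0.19402553 0.11198046] [[ 0.005 -0.059  0.998]
 [ 0.006  0.998  0.059]
 [-1.     0.006  0.006]]
```

View pics/s16.png

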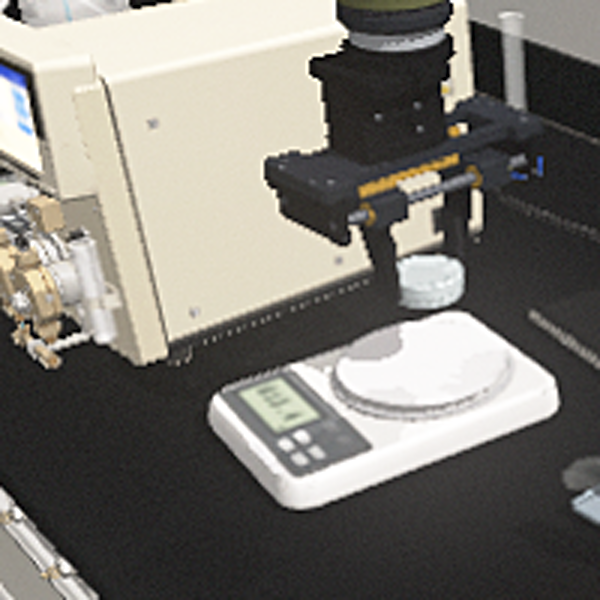

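View pics/t16.png

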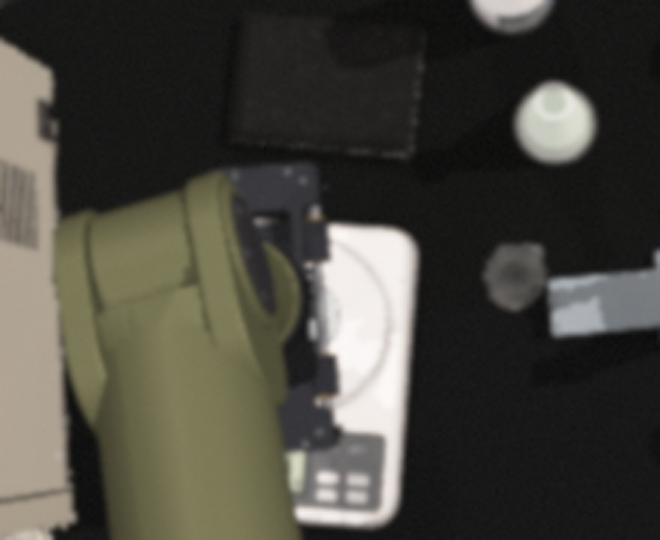

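```bash
python3 -m handwheel '[{"xyz":[0,1,0],"angular":[0.3,0.3,0]},{"xyz":[0,0,0],"angular":[0,0,0]},{"xyz":[0,0,-1.5],"angular":[0,0,0]},{"xyz":[0,0,-1.5],"angular":[0,0,0]},{"xyz":[0,0,0],"angular":[0,0,0]}]'
python3 -m handwheel '[{"xyz":[0,0,0],"angular":[0,0,0]}]'
python3 -c "
from h import *
from scipy.spatial.transform import Rotation as R
s=get_state();print(s['position'],R.from_rotvec(s['tool_rot']).as_matrix().round(3))
crop(get_image('scene'),100,120,260,240,5,'pics/s17.png')"
```

```text
time: 15.05
position: [0.5466, 0.2, 0.0825]
tool_rot: [-0.03, 1.568, 0.049]
ft_force: [-0.8, -0.1, -0.5]
grip_width: 0.62
time: 15.13
position: [0.5468, 0.1994, 0.0825]
tool_rot: [-0.03, 1.568, 0.048]
ft_force: [0.1, 0.3, -0.1]
grip_width: 0.616
[0.5467651  0.19944843 0.08245573] [[ 0.002 -0.05   0.999]
 [ 0.012  0.999  0.05 ]
 [-1.     0.012  0.003]]
```

View pics/s17.png

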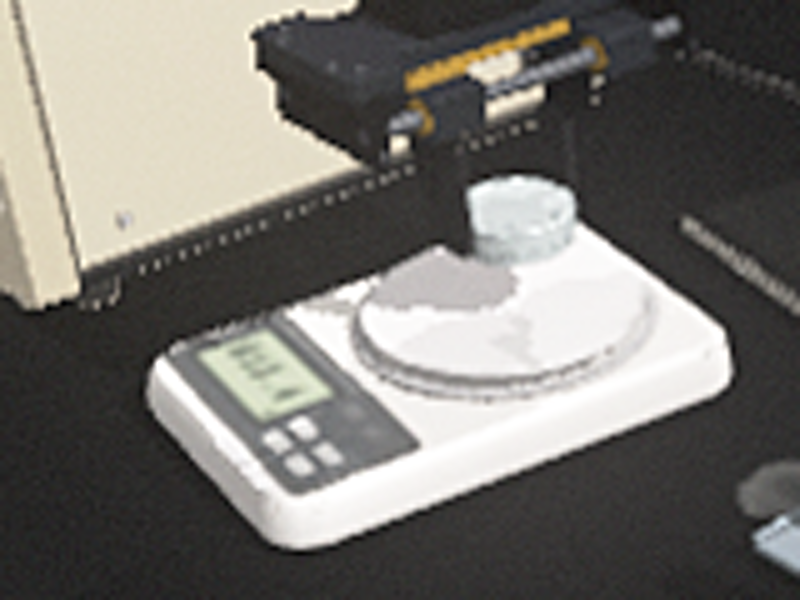

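```bash
python3 -m handwheel '[{"xyz":[-0.3,0.2,-1],"angular":[-0.5,0,0]},{"xyz":[0,0,-1],"angular":[0,0,0]},{"xyz":[0,0,-0.5],"angular":[0,0,0]},{"xyz":[0,0,0],"angular":[0,0,0]}]'
python3 -m handwheel '[{"xyz":[0,0,0],"angular":[0,0,0]}]'
python3 -c "
from h import *
from scipy.spatial.transform import Rotation as R
s=get_state();print(s['position'],R.from_rotvec(s['tool_rot']).as_matrix().round(3))
crop(get_image('scene'),140,140,260,230,6,'pics/s18.png')"
```

```text
time: 15.52
position: [0.5444, 0.2018, 0.0571]
tool_rot: [-0.036, 1.566, 0.042]
ft_force: [-0.4, 0.2, -1.4]
grip_width: 0.617
time: 15.6
position: [0.5442, 0.2018, 0.0567]
tool_rot: [-0.036, 1.567, 0.041]
ft_force: [-0.3, 0.5, 0.1]
grip_width: 0.622
[0.54415223 0.20180692 0.05667902] [[ 0.004 -0.049  0.999]
 [ 0.003  0.999  0.049]
 [-1.     0.003  0.004]]
```

View pics/s18.png

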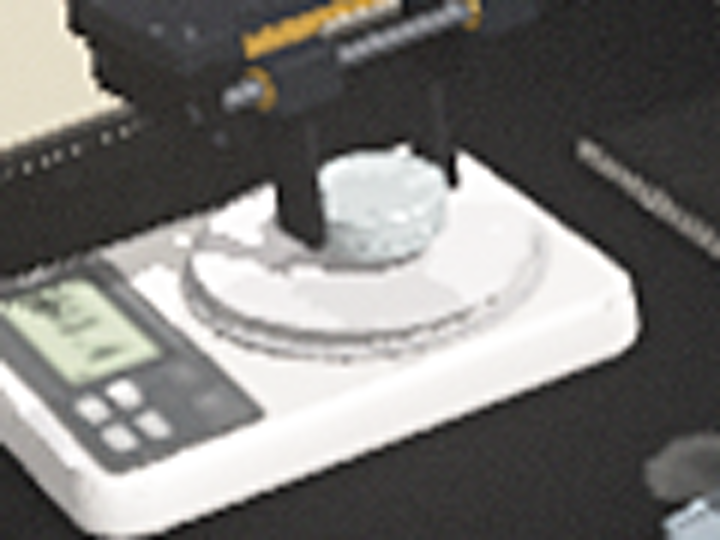

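```bash
python3 -m handwheel '[{"xyz":[0,0,-0.3],"angular":[0,0,0]},{"xyz":[0,0,-0.3],"angular":[0,0,0]},{"xyz":[0,0,0],"angular":[0,0,0]}]'
python3 -m handwheel '[{"xyz":[0,0,-0.1],"angular":[0,0,0]},{"xyz":[0,0,0],"angular":[0,0,0]}]'
```

```text
time: 15.9
position: [0.5446, 0.202, 0.0509]
tool_rot: [-0.036, 1.566, 0.042]
ft_force: [-0.9, 0.6, -1.2]
grip_width: 0.619
time: 16.07
position: [0.5448, 0.202, 0.0499]
tool_rot: [-0.036, 1.565, 0.042]
ft_force: [-0.1, 0.4, -0.3]
grip_width: 0.62
```

```bash
python3 -m handwheel '[{"xyz":[0,0,-0.1],"angular":[0,0,0]},{"xyz":[0,0,0],"angular":[0,0,0]}]'
python3 -m handwheel '[{"xyz":[0,0,-0.1],"angular":[0,0,0]},{"xyz":[0,0,0],"angular":[0,0,0]}]'
python3 -c "
from h import *
crop(get_image('scene'),140,140,260,230,6,'pics/s19.png')"
```

```text
time: 16.23
position: [0.545, 0.202, 0.049]
tool_rot: [-0.035, 1.565, 0.042]
ft_force: [-0.8, -0.1, -0.1]
grip_width: 0.613
time: 16.4
position: [0.5452, 0.2021, 0.0481]
tool_rot: [-0.035, 1.565, 0.042]
ft_force: [0.3, 0.5, -1.0]
grip_width: 0.617
```

View pics/s19.png

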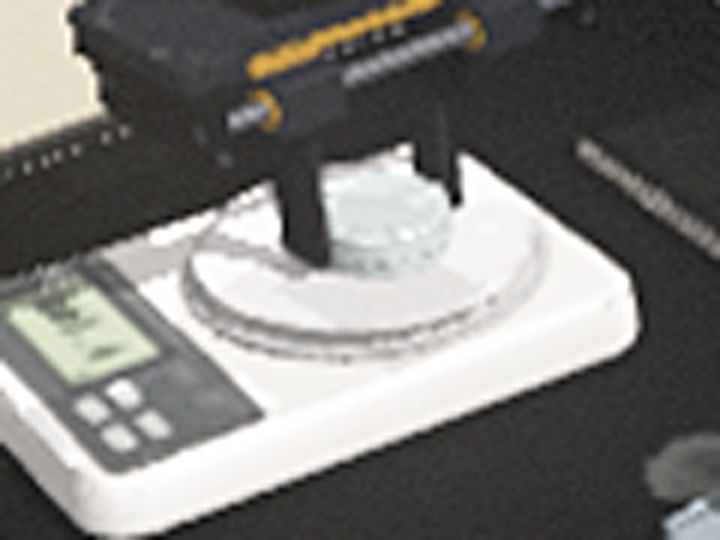

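```bash
python3 -m handwheel '[{"xyz":[0,0,-0.1],"angular":[0,0,0]},{"xyz":[0,0,0],"angular":[0,0,0]}]'
python3 -m handwheel '[{"xyz":[0,0,-0.1],"angular":[0,0,0]},{"xyz":[0,0,0],"angular":[0,0,0]}]'
```

```text
time: 16.62
position: [0.5456, 0.2022, 0.0477]
tool_rot: [-0.035, 1.564, 0.042]
ft_force: [-0.7, 0.0, -0.6]
grip_width: 0.614
time: 16.78
position: [0.5459, 0.2022, 0.0478]
tool_rot: [-0.034, 1.564, 0.043]
ft_force: [0.0, -0.5, -0.7]
grip_width: 0.617
```

```bash
python3 -m handwheel '[{"xyz":[-0.1,0,-0.2],"angular":[0,0.2,0]},{"xyz":[0,0,-0.1],"angular":[0,0,0]}]'
```

```text
time: 16.95
position: [0.5461, 0.2024, 0.0473]
tool_rot: [-0.033, 1.566, 0.044]
ft_force: [-4.3, -1.9, 8.9]
grip_width: 0.609
```

```bash
python3 -m handwheel '[{"xyz":[0,0,0.05],"angular":[0,0,0]},{"xyz":[0,0,0],"angular":[0,0,0]},{"xyz":[0,0,0],"angular":[0,0,0]},{"xyz":[0,0,0],"angular":[0,0,0]},{"xyz":[0,0,0],"angular":[0,0,0]}]' 7.6
python3 -c "
from h import *
crop(get_image('scene'),140,140,260,230,6,'pics/s20.png')"
```

```text
time: 17.37
position: [0.5462, 0.2025, 0.0474]
tool_rot: [-0.033, 1.565, 0.044]
ft_force: [-0.3, -0.6, 0.1]
grip_width: 0.847
```

View pics/s20.png

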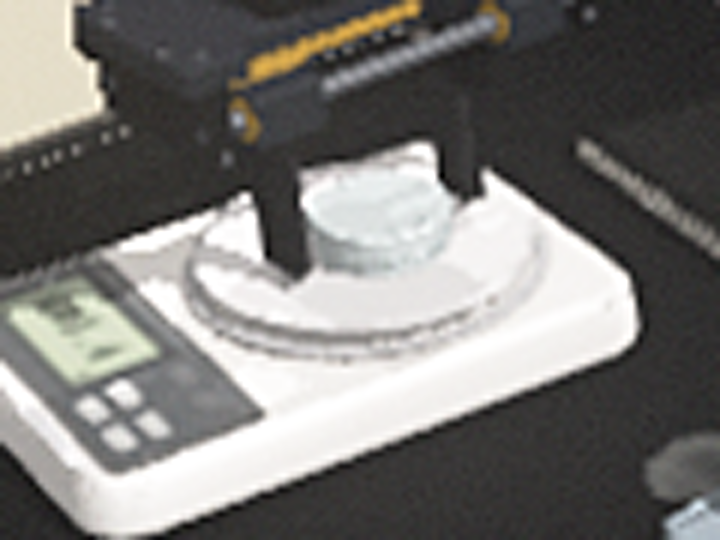

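Released; clear on both sides. Rise straight up and look from above.

```bash
python3 -m handwheel '[{"xyz":[0,0,0.7],"angular":[0,0,0]},{"xyz":[0,0,1],"angular":[0,0,0]},{"xyz":[0,0,2],"angular":[0,0,0]},{"xyz":[0,0,3],"angular":[0,0,0]},{"xyz":[0,0,3],"angular":[0,0,0]}]'
python3 -m handwheel '[{"xyz":[0,-1,3],"angular":[0,0,0]},{"xyz":[0,-4,2],"angular":[0,0,0]},{"xyz":[0,-4,2],"angular":[0,0,0]},{"xyz":[0,-4,0],"angular":[0,0,0]},{"xyz":[0,-4,0],"angular":[0,0,0]}]'
python3 -m handwheel '[{"xyz":[0,-3,0],"angular":[0,0,0]},{"xyz":[0,-3,0],"angular":[0,0,0]},{"xyz":[0,0,0],"angular":[0,0,0]},{"xyz":[0,0,0],"angular":[0,0,0]},{"xyz":[0,0,0],"angular":[0,0,0]}]'
python3 -c "
from h import *
t=get_image('top');s=get_image('scene')
crop(t,130,160,410,300,2.8,'pics/t21.png');crop(t,140,195,230,275,8,'pics/t22.png');crop(s,120,150,400,310,2.8,'pics/s21.png')
print(proj(t,[[.543,.206,.042],[.546,.199,.06]]))"
```

```text
time: 17.83
position: [0.5405, 0.1999, 0.1423]
tool_rot: [-0.039, 1.578, 0.037]
ft_force: [0.8, 0.1, -0.4]
grip_width: 0.873
time: 18.25
position: [0.5429, 0.04, 0.2273]
tool_rot: [-0.047, 1.561, 0.062]
ft_force: [0.2, -0.3, -0.8]
grip_width: 0.868
time: 18.67
position: [0.5431, -0.0375, 0.2356]
tool_rot: [-0.031, 1.55, 0.047]
ft_force: [0.0, 0.7, 0.1]
grip_width: 0.873
[[179.95253679 237.58982411]
 [181.5568697  235.80052504]]
```

View pics/t21.png

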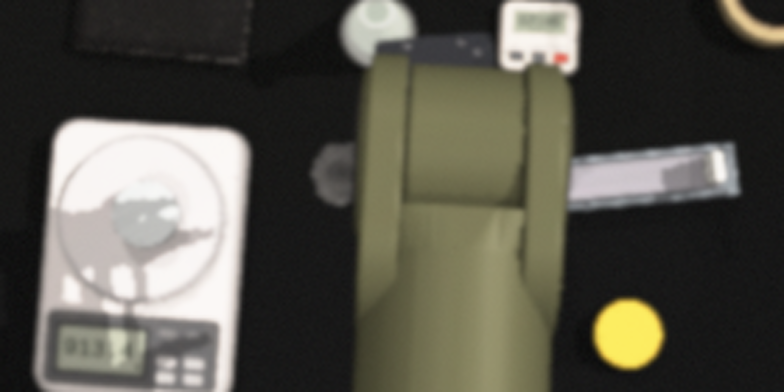

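View pics/t22.png

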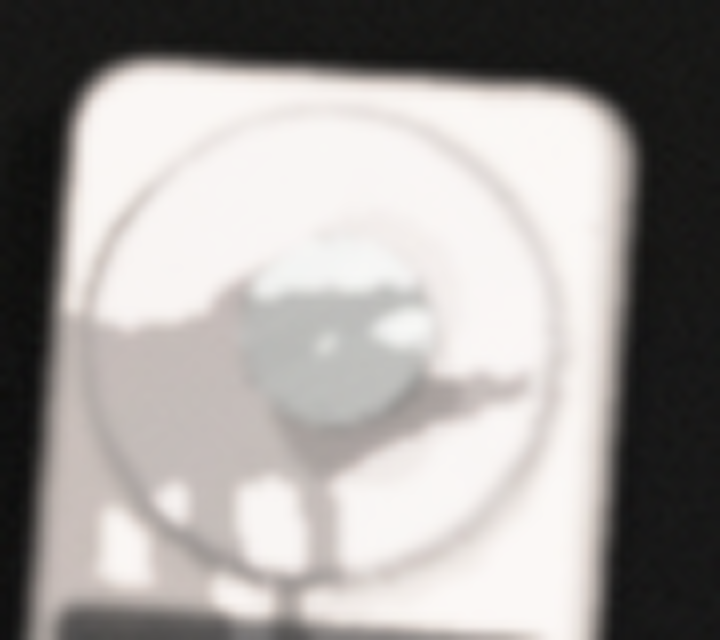

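View pics/s21.png

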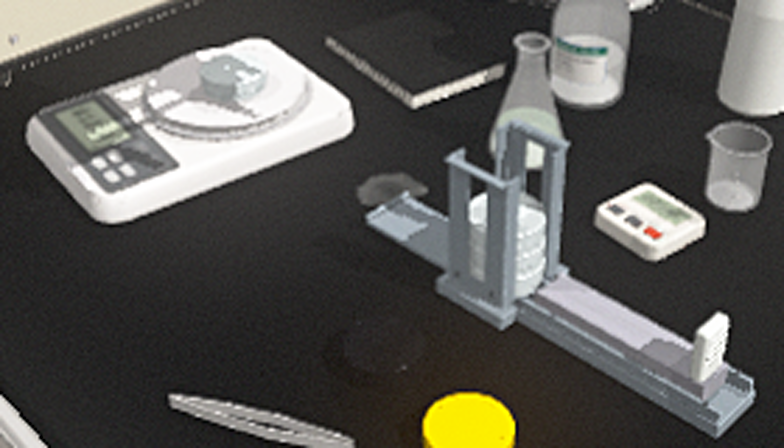

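```bash
python3 -c "
from h import *
s=get_image('scene')
ax=np.array([-.0743,.9972,0]);px=np.array([.9972,.0743,0]);o=np.array([.561,-.103,0]);Z=np.array([0,0,1])
P=[o+ax*-.165+Z*.064,o+Z*.066]+[o+Z*z+.0275*(np.cos(a)*px+np.sin(a)*ax) for z in(.066,.012) for a in np.linspace(0,6.28,24)]
im=cv2.resize(s['pixels'][150:310,250:410],None,fx=4,fy=4,interpolation=cv2.INTER_CUBIC)
for p in proj(s,P): cv2.circle(im,tuple(((p-[250,150]+.5)*4).astype(int).tolist()),2,(0,0,255),-1)
cv2.imwrite('pics/s23.png',im)"
```

```text
(no output)
```

View pics/s23.png

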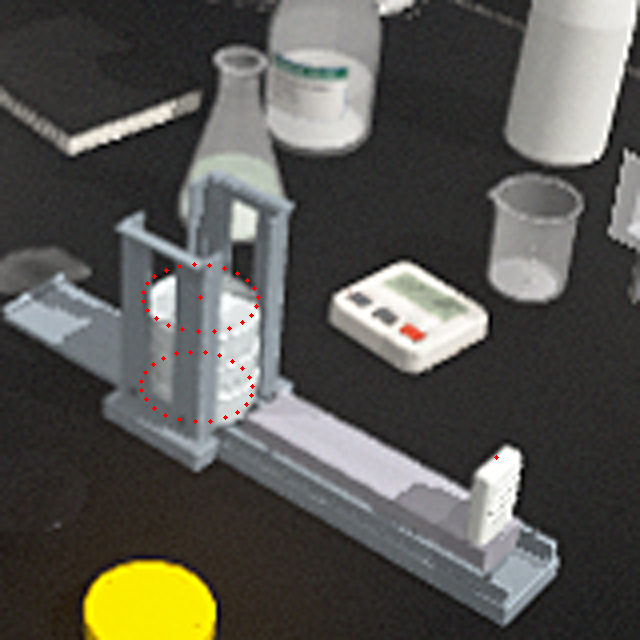

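```bash
python3 -c "
from bench import *
print(get_state()['ft_force']);print(close_job())"
```

```text
[-1.13041501  0.35802954  0.13810015]
the job is handed in; nothing more can be done
None
```

I pinched the white handle and pushed the slide in to its stop, which put the bottom tin on the landing, within about 2 mm of the expected spot. I then drew the slide back to its rear stop, 86 mm of travel with the force rising at both ends. I gripped the tin by its upper rim and lowered it onto the pan until I felt contact. After that I released it, moved clear, and handed in the job at about 19 s.

**Last checks**
- **Tin on the pan:** it stands upright, a few mm from the pan's centre in the top view.
- **Rest of the stack:** three tins lie flat at floor height in the magazine.
- **Slide:** it is fully back.
- **Flask and timer:** they look unmoved in the pictures; I did not measure their positions again.
- **Robot:** it touches nothing.

**Small disagreement:** the outlines of the stack and handle, projected from the top-camera measurement, sat 1–2 pixels (about 3 mm) off in the scene picture. The shift was about the same for both, so I took it as calibration error.

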